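# Shut and lock the feeding hatch of a breeder box

## Robot

A 6-joint arm with a two-finger parallel gripper is mounted at the origin on the work surface. World frame = base frame: x ahead of the robot, y to its left, z up, the work surface at z = 0. Lengths are in m, angles in rad, forces in N, time in s.
With the tool pointing down it reaches from about 0.4 to 0.825 m from the base axis. Payload 7 kg.
Tool frame: the origin (TCP) lies midway between the tips of the shut fingers; the grasp point (between the pads) lies hold_point_z behind it (hold_point_z is the distance from the TCP to the grasp point, in m); z points along the fingers, y is the direction in which the jaws open and shut (so a half turn about z gives the same grasp; the last joint's range is limited). The gripper opens to 88 mm and grips with 3 to 60 N. Pads are 19 mm wide; open, the fingers measure 130 mm over their backs; the gripper's body (78 mm by 193 mm) begins 47 mm behind the grasp point.
Start: joints at [-0.908, 0.359, 0.012, 0, -1.224, -0.288], TCP at [0.247, -0.628, 0.227] pointing down, gripper open.
Joint ranges: [-3.07, 3.07], [-1.43, 2.12], [-1.02, 1.25], [-3.03, 1.67], [-3.05, -0], [-3.03, 3.03]. Speed limits (rad/s): [2.39, 2.39, 3.01, 3.14, 3.14, 3.14].

## Interface

Orientations are given as [roll, pitch, yaw] about the fixed x, y, z axes, in that order (R = Rz(yaw) Ry(pitch) Rx(roll)).
In Python, from station import * gives the robot as it stands. The module is installed in compiled form; this text tells all that it offers.
- The arm moves only by the tool arm_command, never from a script. Its arguments are lists of equal length, an entry for each row: "fingers": the closure, from -1 (fully open) to 1 (shut); "dp": the shift along the world's x, y, z in m, a list of three; "roll": the turn about the world's z in rad. In form: {"fingers": [fingers, ...], "dp": [[x, y, z], ...], "roll": [roll, ...]}. A call has 1 to 8 rows; each row shifts and turns the pose as measured when the row begins; what a row does not reach is not made up. A row lasts 1/10 s, in which the tool goes at most 50 mm and 8.59 degrees, less where a joint would pass 70% of its speed; a pose out of reach is approached as far as the arm can. A call is refused whole if a number of a shift passes 0.05 or a number of a turn 0.15, either way. A call with a gripper value outside its range is refused whole. The fingers move at their own pace and stop on an object; "newtons" is the grip in N (left out, the last holds). Time passes only in rows, so rows that do not move let the fingers close. It gives the time, the measured TCP pose, the force and the opening at its end, in the units of the state.
- get_state(): the state, without advancing time (a new reading comes with each control period).
- grab_frame(name): name is "scene" or "top" or "wrist"; returns the picture (480x640x3 uint8, blue, green, red); there is no depth.
- calibration(name): a dict with "fx", "fy", "cx", "cy" (pixels), "k1" (the pictures are not rectified: a ray, as slopes to the right and down, at radius r is drawn at 1 + k1 r^2 times it, then the intrinsics apply), "R" (3x3) and "t" (3): a world point X has camera coordinates R X + t; the wrist camera has in their place "hand_eye" (4x4, takes a point from camera to tool coordinates, whose origin is the TCP and whose axes are the flange's). Camera axes: x right, y down, z forward; pixel columns grow to the right and rows downward; lengths in m; the calibration is good to about 2 mm. A picture is of the moment at which its call begins: read the wrist's pose just before it. calibration takes no time and is no camera call.
- job_done(): hands the job in, once; it reports no verdict.
The state is a dict: "t": time; "q": joint angles; "qd": joint speeds; "joint_efforts": joint torques, N m; "eef_pos": TCP position; "ee_rot": TCP orientation; "force": force on the tool from outside, world axes, zero at the start; "moment": the same for the moment, N m; "width": finger opening in m.
Only numpy, scipy, OpenCV 4.12 (cv2) and the standard library are available. Lean on these libraries where they do the work, as an engineer would, in place of code of your own. Each camera call takes 0.05 s, during which the arm holds its last target.

## Task

One of the two breeder boxes has its feeding hatch open: push that hatch fully shut with the fingertips against its ridge. Then set the closed fingertips in the slot of its round cam fastener and turn it a quarter turn clockwise until it locks with its tongue over the hatch. Pick nothing up, leave the other box locked and the things standing around where they are, and finish clear of everything.

Things in the scene. Friction and masses are not known exactly. Their poses are not given: they have to be found in the camera images.
- box: The box to close, on the left or the right: clear tub 170 x 260 x 104 mm (x, y, z), bolted down, with a steel lid, top 110 mm above the table. Origin: centre of its underside. z up; y along the long side, from the hatch end (-y) to the fastener end (+y). On the lid, centred on x = 0: white sliding hatch, and round cam fastener at y = +80 mm. Its hatch stands open; the neighbour is of the same make.
- hatch (a joint): Opening of that box's sliding hatch, m: 0 = fully shut (hard stop), up to 0.06 open. It slides level along the box's y; pushing it towards the box's +y (towards the fastener) shuts it. Friction about 2 N, no spring: it stays where it is left.
- hatch_face (a point): On the hatch: middle of the upright push face of its ridge; shut, it lies at (0, -18, 124) mm in the box's frame. Axes as the box's. The ridge is 70 mm long in x, 16 mm high; the face looks to the box's -y, the back slopes down. The hatch plate is flat, 112 x 100 mm, its top 116 mm above the table; it extends 50 mm behind (-y of) and 50 mm ahead of this face.
- cam (a joint): Turn of that box's quarter-turn cam fastener, rad: 0 = open, 1.571 = locked (hard stops). Grows clockwise seen from above. Friction about 0.07 N m, no spring: it stays where it is left. Open, slot and tongue lie along the box's +x; locked, the tongue points to the box's -y, over the edge of the shut hatch.
- cam_slot (a point): Centre of the slot's floor, on the cam's upright turning axis, 123 mm above the table, at (0, 80, 123) mm in the box's frame. x along the slot towards the tongue, z up; turns with the cam. Grey metal disc, radius 40 mm; the slot, 34 mm wide and 16 mm deep, runs right across it between two black half-round cheeks. Sweep closed fingertips in it round the axis, 22 mm off centre, turning with it.
- cam_tongue (a point): Outer end of the fastener's steel tongue, 68 mm from the turning axis, 16 mm wide, 4 mm thick, 2 mm above the hatch plate. It passes under a fixed round collar that surrounds the disc (inner radius 41.5, outer 46 mm, its top 139 mm above the table, level with the cheeks), which closes the ends of the slot: it is 80 mm long.
- neighbour: The other box, same make and size, already shut and locked; to be left alone. Origin and axes as for the first. On each box a blue clip is fixed on the +x edge of the lid near the hatch end and stands 4 mm above the lid.
- hatch2 (a joint): Opening of the neighbour's hatch, m (0 = shut).
- cam2 (a joint): Turn of the neighbour's fastener, rad (1.571 = locked).
- canister: Bystander: red flip-top food canister standing, 74 mm across, 114 mm high; origin under its centre.
- scraper: Bystander: flat scraper with beech handle lying along its x, 160 mm long, 18 mm high; origin on the table, near its middle.
- tube: Bystander: glass feeding tube lying along its x, 140 mm long, with two square rubber sleeves, 22 mm high; origin on the table under its middle.
- clip: Bystander: loose blue spring clip, 50 x 32 mm, about 30 mm high; origin on the table.
- dish: Bystander: white feeding dish, 64 mm across, 22 mm high; origin under its centre.
- jar: Bystander: small glass jar, 52 mm across, 70 mm high; origin under its centre.
- hide: Bystander: cork block, 60 x 45 x 28 mm; origin under its centre.

How it is judged:
By the outcome, as a careful person would: the job done as asked, in the order asked, and still so for the second after the job is handed in, with the robot touching nothing.
It also fails if it takes over 51 s, if anything falls off the work surface, if the arm or the gripper's body presses on something with over 40 N, if the wrist force passes 120 N, or if a joint passes its speed limit or range.

## Working session

There is one attempt and no reset: what is moved stays moved. The work goes in short steps, Python scripts to look and compute and a tool call to move; the robot and the scene stay as the last step left them, time stands still between calls to the robot, and variables do not carry over. Pictures are saved under pics/ and viewed, and the job is handed in when it is done.

Besides the shell and the picture viewer there is one more tool, called after "Call:" by a JSON object that holds its "method" and its "body". arm_command: Moves the arm, as the interface text tells. Its arguments: {"type":"object","properties":{"fingers":{"type":"array"},"dp":{"type":"array"},"roll":{"type":"array"},"newtons":{"type":"number"}},"required":["fingers","dp","roll"]}

```bash
mkdir -p pics; python3 - <<'E'
from station import *
import cv2
s=get_state();print(s)
for n in("scene","top"):
    cv2.imwrite(f"pics/{n}0.png",grab_frame(n))
    print(n,calibration(n))
print(calibration("wrist"))
E
```

```text
{'t': 0.0, 'q': array([-9.07891625e-01,  3.59409608e-01,  1.10652337e-02, -3.31949298e-04,
       -1.22408674e+00, -2.88113822e-01]), 'qd': array([-0.00090524,  0.00012056,  0.00143181, -0.00095933, -0.00042946,
       -0.0008771 ]), 'joint_efforts': array([-1.07551332e-03, -5.82717419e+01,  2.93057352e+01,  6.99748412e+00,
        6.76450931e-03, -1.60525137e-04]), 'eef_pos': array([ 0.24690696, -0.62770618,  0.22561404]), 'ee_rot': array([ 3.13993657e+00, -1.65369404e-04, -2.76691469e+00]), 'force': array([-0.40558274,  0.0451135 ,  0.86009458]), 'moment': array([ 0.02231104, -0.01819257, -0.02487148]), 'width': 0.08763961555331122}
scene {'fx': 597.6499101715912, 'fy': 597.6499101715912, 'cx': 319.6220455778875, 'cy': 229.54166579550457, 'k1': -0.18152412267982393, 'R': array([[-0.58755058,  0.80911383, -0.01091404],
       [ 0.51770984,  0.36550872, -0.77355019],
       [-0.62190098, -0.46015017, -0.63364106]]), 't': array([ 0.36049665, -0.24569967,  1.73882392])}
top {'fx': 481.88445752011563, 'fy': 481.88445752011563, 'cx': 320.08703913718097, 'cy': 239.61826598144432, 'k1': -0.006741513161980661, 'R': array([[ 0.04139556, -0.99914229, -0.00104953],
       [-0.97092932, -0.03997876, -0.23600413],
       [ 0.23575974,  0.01078854, -0.97175149]]), 't': array([-0.01743254,  0.6346911 ,  0.93921909])}
{'fx': 331.4174764811251, 'fy': 331.4174764811251, 'cx': 318.04849003122007, 'cy': 245.55603883231146, 'k1': -0.06368146620586233, 'hand_eye': array([[ 4.41620337e-04, -9.51980550e-01, -3.06158191e-01,
         8.51650048e-02],
       [ 9.99999666e-01,  2.09729960e-04,  7.90314791e-04,
         6.13228107e-04],
       [-6.88153764e-04, -3.06158438e-01,  9.51980324e-01,
        -1.59960235e-01],
       [ 0.00000000e+00,  0.00000000e+00,  0.00000000e+00,
         1.00000000e+00]])}
```

View pics/top0.png

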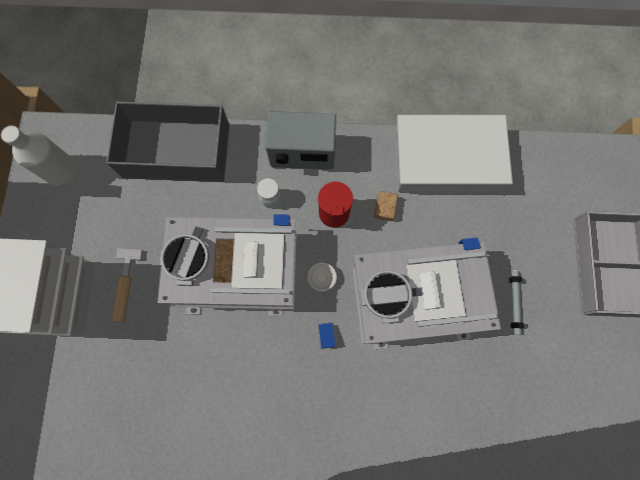

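View pics/scene0.png

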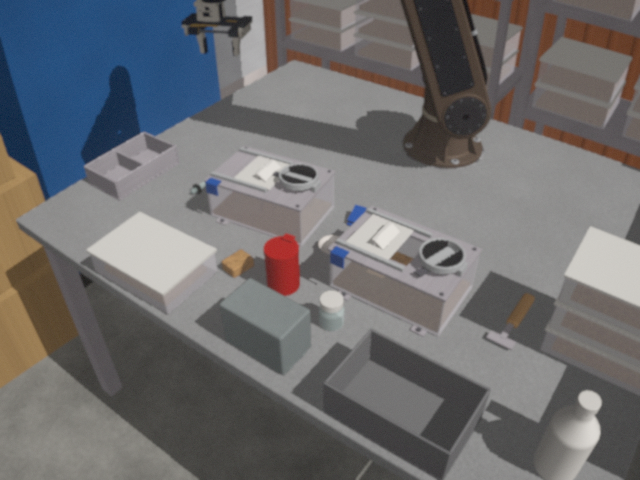

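```bash
python3 - <<'E'
import cv2
a=cv2.imread("pics/top0.png")
cv2.imwrite("pics/c1.png",cv2.resize(a[205:325,150:310],None,fx=5,fy=5,interpolation=cv2.INTER_CUBIC))
b=cv2.imread("pics/scene0.png")
cv2.imwrite("pics/c2.png",cv2.resize(b[190:340,310:500],None,fx=4,fy=4,interpolation=cv2.INTER_CUBIC))
E
```

```text
(no output)
```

View pics/c1.png

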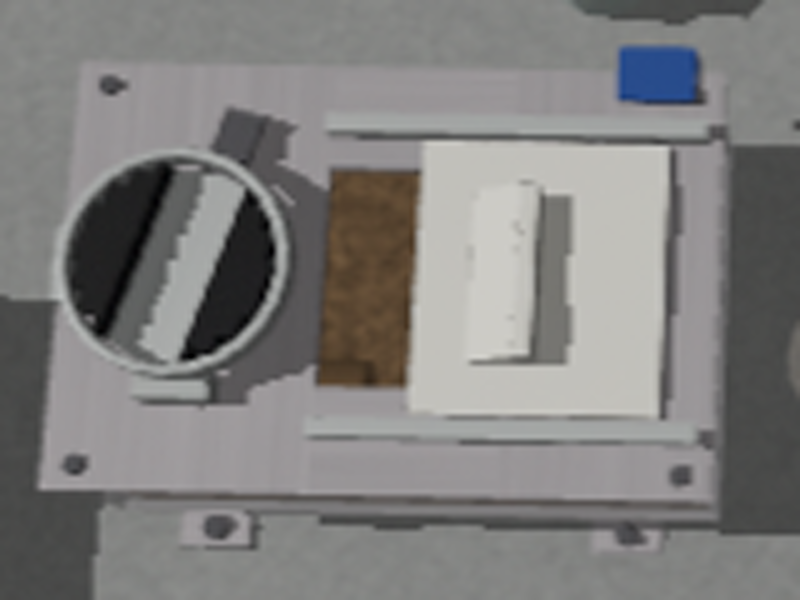

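View pics/c2.png

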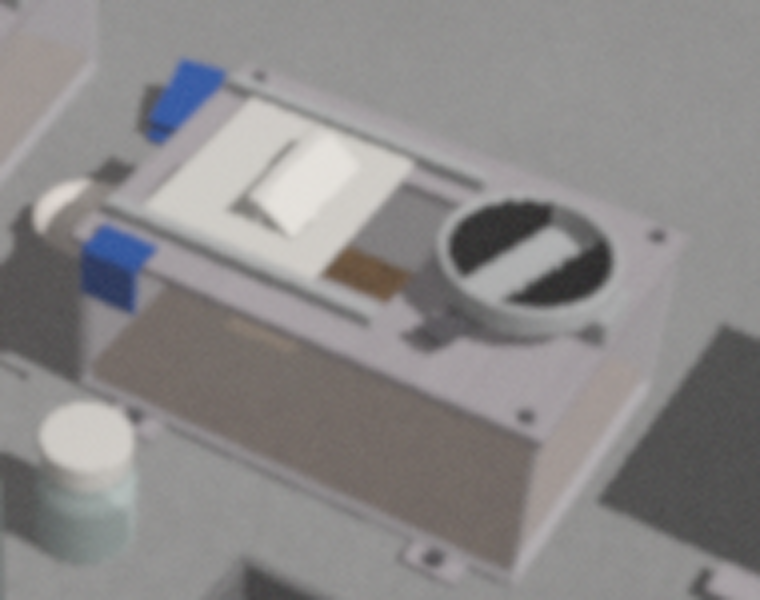

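```bash
cat > h.py <<'E'
import numpy as np, cv2
from station import *
from scipy.spatial.transform import Rotation as Ro
def K(c): return np.array([[c['fx'],0,c['cx']],[0,c['fy'],c['cy']],[0,0,1.]])
def RT(name,s=None):
    c=calibration(name)
    if name=="wrist":
        T=np.eye(4);T[:3,:3]=Ro.from_euler('xyz',s['ee_rot']).as_matrix();T[:3,3]=s['eef_pos']
        M=np.linalg.inv(T@c['hand_eye']);return c,M[:3,:3],M[:3,3]
    return c,np.array(c['R']),np.array(c['t'])
def ray(name,uv,z,s=None):
    c,R,t=RT(name,s)
    p=cv2.undistortPoints(np.array(uv,float).reshape(-1,1,2),K(c),np.array([c['k1'],0,0,0.])).reshape(-1,2)
    o=-R.T@t;out=[]
    z=np.broadcast_to(z,len(p))
    for (a,b),zz in zip(p,z):
        d=R.T@np.array([a,b,1]);out.append(o+d*(zz-o[2])/d[2])
    return np.array(out)
def proj(name,X,s=None):
    c,R,t=RT(name,s)
    return cv2.projectPoints(np.array(X,float).reshape(-1,1,3),cv2.Rodrigues(R)[0],t,K(c),np.array([c['k1'],0,0,0.]))[0].reshape(-1,2)
E
python3 - <<'E'
from h import *
g=lambda a:np.array(a)/5+[150,205]-0.4
P=ray("top",g([(82,62),(38,490),(715,505),(730,75)]),.110);print(P.round(4))
print([np.linalg.norm(P[i]-P[i-1]).round(4) for i in range(4)],P.mean(0))
c=ray("top",g([(175,262)]),.139);print("collar",c)
g4=lambda a:np.array(a)/4+[310,190]-0.375
print("scene collar",ray("scene",g4([(527,261)]),.139))
Q=ray("scene",g4([(543,438),(686,238)]),.110);print(Q)
r=ray("top",g([(537,185),(530,360)]),.132);print("ridge top",r)
r=ray("top",g([(235,120),(268,135)]),.120);print("tongue",r)
print(proj("top",[[.5,0,0],[.6,0,0]]))
E
```

```text
[[0.6615 0.3275 0.11  ]
 [0.4856 0.3243 0.11  ]
 [0.4908 0.0569 0.11  ]
 [0.6668 0.0604 0.11  ]]
[np.float64(0.2671), np.float64(0.1759), np.float64(0.2675), np.float64(0.1761)] [0.57616593 0.19229455 0.11      ]
collar [[0.57370185 0.27149333 0.139     ]]
scene collar [[0.58392667 0.27503969 0.139     ]]
[[0.66022898 0.32668964 0.11      ]
 [0.48899009 0.32298072 0.11      ]]
ridge top [[0.61207434 0.13314168 0.132     ]
 [0.54190273 0.13080272 0.132     ]]
tongue [[0.63684007 0.25912984 0.12      ]
 [0.6311317  0.24513975 0.12      ]]
[[321.57531833 307.63482868]
 [323.38886511 262.86478061]]
```

Call:
{"method": "arm_command", "body": {"fingers": [1,1,1,1,1,1,1,1], "dp": [[0.02,0.045,0.01],[0.02,0.045,0.01],[0.02,0.045,0.01],[0.02,0.045,0.01],[0.02,0.045,0],[0.02,0.045,0],[0.02,0.045,0],[0.02,0.045,0]], "roll": [0.08,0.08,0.08,0.08,0.08,0.08,0.08,0.08], "newtons": 30}}

```text
t: 0.9
eef_pos: [0.4035, -0.2637, 0.2603]
ee_rot: [3.132, -0.002, -2.113]
force: [1.3, -0.1, 0.2]
width: 0.0293
```

Call:
{"method": "arm_command", "body": {"fingers": [1,1,1,1,1,1,1,1], "dp": [[0.022,0.043,0],[0.022,0.043,0],[0.022,0.043,0],[0.022,0.043,0],[0.022,0.043,0],[0.022,0.043,0],[0.022,0.043,0],[0.022,0.043,0]], "roll": [0.07,0.07,0.07,0.07,0.07,0.07,0.07,0.07]}}

```text
t: 1.7
eef_pos: [0.5805, 0.0952, 0.2607]
ee_rot: [3.133, -0.001, -1.526]
force: [1.5, -0.2, 0.1]
width: 0.0006
```

```bash
python3 - <<'E'
from h import *
s=get_state();print(s['t'],s['eef_pos'],s['ee_rot'],s['width'],s['q'],s['force'])
cv2.imwrite("pics/w1.png",grab_frame("wrist"))
E
```

```text
1.7 [0.58048213 0.09522155 0.2607051 ] [ 3.13283311e+00 -6.94766038e-04 -1.52617813e+00] 0.0006319441344448192 [ 0.49256599  0.20207844 -0.12471896 -0.00333553 -1.25219683 -0.44689304] [ 1.48230624 -0.1786458   0.13721437]
```

View pics/w1.png

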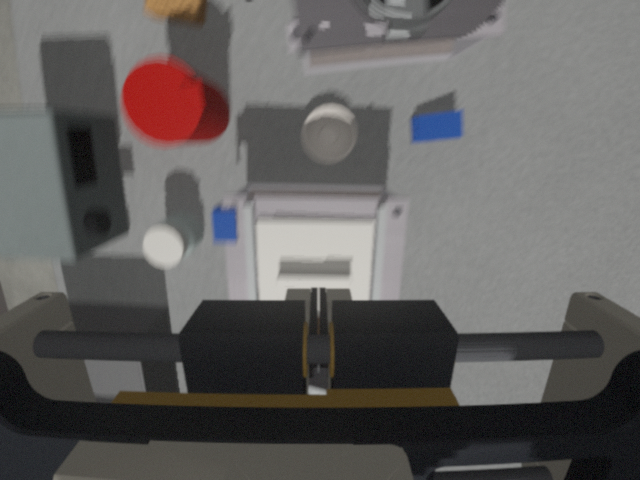

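Call:
{"method": "arm_command", "body": {"fingers": [1,1,1,1,1,1,1], "dp": [[-0.003,0,-0.03],[0,0,-0.03],[0,0,-0.03],[0,0,-0.025],[0,0,-0.015],[0,0,-0.007],[0,0,0]], "roll": [-0.025,0,0,0,0,0,0]}}

```text
t: 2.45
eef_pos: [0.5806, 0.1045, 0.1162]
ee_rot: [3.132, -0.002, -1.539]
force: [-2.6, -0.3, 10.6]
width: 0.0008
```

```bash
python3 - <<'E'
from h import *
s=get_state();print(s['t'],s['eef_pos'],s['ee_rot'],s['force'])
b=grab_frame("scene");t=grab_frame("top")
cv2.imwrite("pics/c3.png",np.hstack([cv2.resize(b[170:320,310:490],None,fx=4,fy=4,interpolation=cv2.INTER_CUBIC)[:,:],]))
cv2.imwrite("pics/t3.png",t[150:350,100:400])
E
```

```text
2.45 [0.58064585 0.10448074 0.11623788] [ 3.13168667e+00 -1.72420774e-03 -1.53872704e+00] [-2.6168791  -0.31395515 10.64074694]
```

View pics/c3.png

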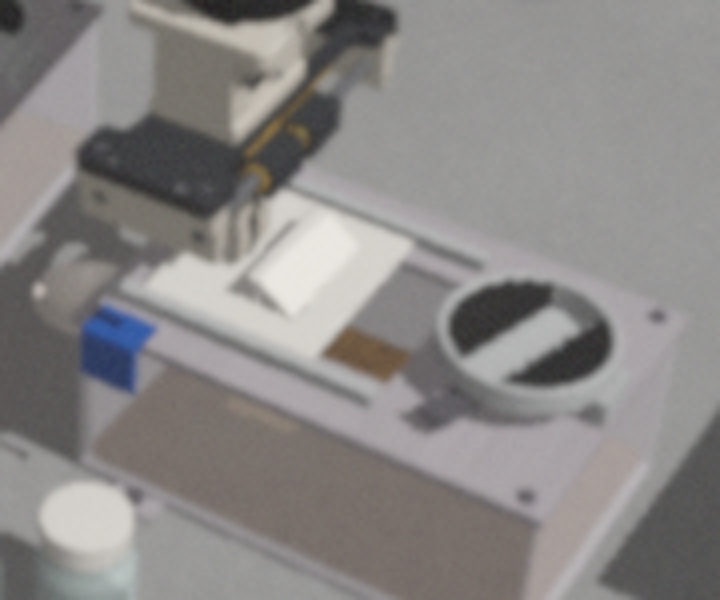

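View pics/t3.png

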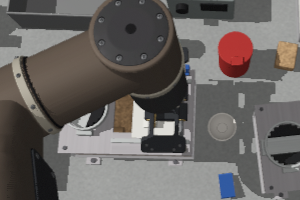

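Call:
{"method": "arm_command", "body": {"fingers": [1,1,1], "dp": [[-0.002,0,0.007],[0,0,0],[0,0,0]], "roll": [-0.012,0,0]}}

```text
t: 2.85
eef_pos: [0.5791, 0.1047, 0.1251]
ee_rot: [3.134, -0.0, -1.553]
force: [0.1, 0.6, -0.8]
width: 0.0003
```

Call:
{"method": "arm_command", "body": {"fingers": [1,1,1,1,1,1], "dp": [[0,0.005,-0.0035],[0,0.006,0],[0,0.006,0],[0,0.006,0],[0,0.006,0],[0,0.006,0]], "roll": [0,0,0,0,0,0]}}

```text
t: 3.45
eef_pos: [0.5788, 0.1412, 0.1217]
ee_rot: [3.133, -0.002, -1.553]
force: [-1.1, -2.6, 1.7]
width: 0.0004
```

Call:
{"method": "arm_command", "body": {"fingers": [1,1,1,1], "dp": [[-0.001,0.006,0],[0,0.005,0],[0,0.004,0],[0,0.003,0]], "roll": [0,0,0,0]}}

```text
t: 3.85
eef_pos: [0.5779, 0.1614, 0.1217]
ee_rot: [3.133, -0.002, -1.552]
force: [-0.1, -2.9, 1.1]
width: 0.0007
```

Call:
{"method": "arm_command", "body": {"fingers": [1,1], "dp": [[0,0.003,0],[0,0.003,0]], "roll": [0,0]}}

```text
t: 4.05
eef_pos: [0.5776, 0.164, 0.1217]
ee_rot: [3.131, -0.009, -1.552]
force: [6.7, -22.8, 1.1]
width: 0.0008
```

Call:
{"method": "arm_command", "body": {"fingers": [1,1,1,1,1,1], "dp": [[0,-0.008,0],[0,-0.008,0.01],[0,0,0.03],[0,0,0.03],[0,0,0.02],[0,0,0]], "roll": [0,0,0,0,0,0]}}

```text
t: 4.65
eef_pos: [0.5771, 0.1469, 0.2165]
ee_rot: [3.131, -0.006, -1.553]
force: [-0.2, -0.4, 0.7]
width: 0.0006
```

```bash
python3 - <<'E'
from h import *
s=get_state();print(s['t'],s['eef_pos'],s['ee_rot'],s['force'])
b=grab_frame("scene")
cv2.imwrite("pics/c4.png",cv2.resize(b[170:320,310:490],None,fx=4,fy=4,interpolation=cv2.INTER_CUBIC))
w=grab_frame("wrist");cv2.imwrite("pics/w4.png",w)
T=Ro.from_euler('xyz',s['ee_rot']).as_matrix()
for z in (0,-.02):
  for v in ([.0095,-.021],[.0095,-.01],[.0095,0],[.0095,.01],[.0095,.021]):
    print(z,v,proj("wrist",s['eef_pos']+T@np.array([v[0],v[1],z]),s))
E
```

```text
4.65 [0.5770719  0.14692054 0.21645294] [ 3.1311034  -0.00629879 -1.55299932] [-0.18759663 -0.39705908  0.74163494]
0 [0.0095, -0.021] [[274.50907285 285.81951473]]
0 [0.0095, -0.01] [[295.29476804 285.86268876]]
0 [0.0095, 0] [[314.22178922 285.88430118]]
0 [0.0095, 0.01] [[333.15380446 285.8891034 ]]
0 [0.0095, 0.021] [[353.95652731 285.87495468]]
-0.02 [0.0095, -0.021] [[269.24366294 303.66907175]]
-0.02 [0.0095, -0.01] [[292.53253418 303.74022613]]
-0.02 [0.0095, 0] [[313.74792193 303.77281252]]
-0.02 [0.0095, 0.01] [[334.97034129 303.77480863]]
-0.02 [0.0095, 0.021] [[358.28318697 303.74165016]]
```

View pics/c4.png

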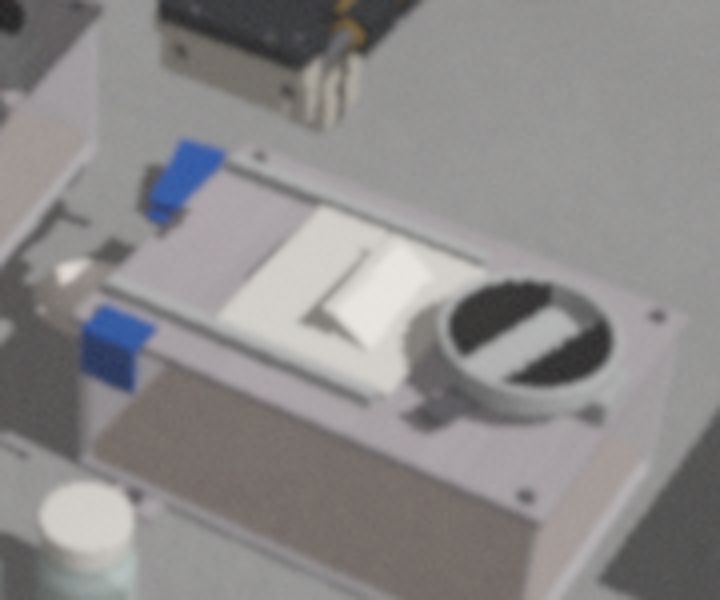

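View pics/w4.png

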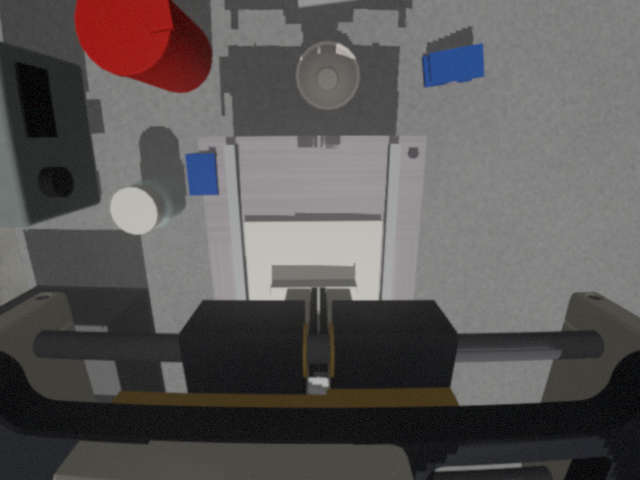

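Call:
{"method": "arm_command", "body": {"fingers": [1,1,1,1,1,1,1], "dp": [[0,0.04,0.02],[0,0.045,0.01],[0,0.045,0],[0,0.045,0],[0,0.045,0],[0,0.03,0],[0,0,0]], "roll": [0,0,0,0,0,0,0]}}

```text
t: 5.45
eef_pos: [0.5709, 0.4039, 0.2376]
ee_rot: [3.118, -0.01, -1.558]
force: [-0.1, -0.2, -0.6]
width: 0.0004
```

```bash
python3 - <<'E'
from h import *
s=get_state();print(s['t'],list(s['eef_pos']),list(s['ee_rot']))
w=grab_frame("wrist");cv2.imwrite("pics/w5.png",w)
import json;json.dump({k:list(s[k]) for k in('eef_pos','ee_rot')},open("s5.json","w"))
c=proj("wrist",[[.5745,.272,.139]],s)[0];print(c)
x,y=int(c[0]),int(c[1])
cv2.imwrite("pics/w5c.png",cv2.resize(w[max(0,y-75):y+75,x-100:x+100],None,fx=4,fy=4,interpolation=cv2.INTER_CUBIC));print(x-100,max(0,y-75))
E
```

```text
5.45 [np.float64(0.5709024258254105), np.float64(0.40385336048110404), np.float64(0.2375800622319)] [np.float64(3.1180328218703783), np.float64(-0.010055050775674479), np.float64(-1.5577637117247585)]
[309.39287464  71.03459379]
209 0
```

View pics/w5c.png

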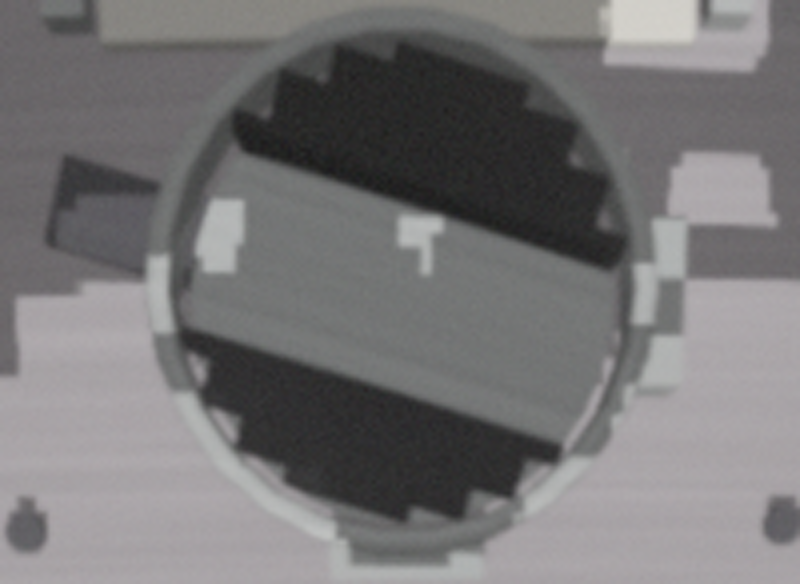

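View pics/w5.png

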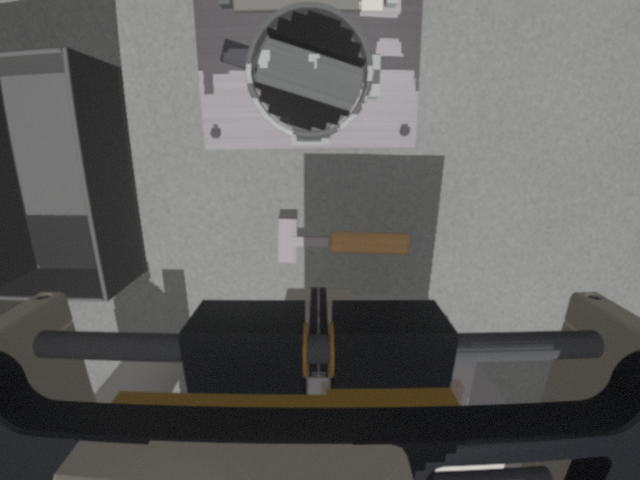

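```bash
python3 - <<'E'
from h import *
import json
s={k:np.array(v) for k,v in json.load(open("s5.json")).items()}
g=lambda a:np.array(a)/4+[209,0]-0.375
c=ray("wrist",g([(402,278)]),.139,s)[0];print(c)
for l,z in (([(240,150),(610,268)],.123),([(185,330),(560,455)],.139)):
    P=ray("wrist",g(l),z,s);d=P[0]-P[1];a=np.arctan2(d[1],d[0]);n=np.array([-np.sin(a),np.cos(a)])
    print(np.degrees(a),n@(P[0]-c)[:2],n@(P[0]-[.5745,.272,.139])[:2])
print(ray("wrist",g([(55,200),(150,230)]),.118,s))
E
```

```text
[0.57470076 0.27073088 0.139     ]
-15.44605635135356 -0.01608269108760866 -0.01725249988009001
-16.753735195061132 0.019957342048542943 0.0187999677207601
[[0.64106935 0.25313966 0.118     ]
 [0.62308236 0.25845852 0.118     ]]
```

Call:
{"method": "arm_command", "body": {"fingers": [1,1,1,1,1,1,1,1], "dp": [[0.005,-0.03,0],[0.005,-0.035,0],[0.005,-0.035,-0.01],[0.005,-0.025,-0.015],[0.003,-0.01,-0.01],[0,0,0],[0,0,0],[0,0,0]], "roll": [-0.06,-0.06,-0.06,-0.06,-0.055,0,0,0]}}

```text
t: 6.3
eef_pos: [0.5908, 0.2575, 0.1965]
ee_rot: [3.111, -0.016, -1.864]
force: [-0.2, 0.0, -0.4]
width: 0.0006
```

Call:
{"method": "arm_command", "body": {"fingers": [1,1,1,1,1], "dp": [[0.004,0.0085,0],[0,0,-0.015],[0,0,-0.015],[0,0,-0.005],[0,0,0]], "roll": [0.008,0,0,0,0]}}

```text
t: 6.8
eef_pos: [0.5952, 0.2708, 0.1601]
ee_rot: [3.112, -0.014, -1.849]
force: [-0.6, -0.1, -0.3]
width: 0.0005
```

```bash
python3 - <<'E'
from h import *
s=get_state();print(s['t'],s['eef_pos'],s['ee_rot'],s['force'],s['q'])
b=grab_frame("scene")
cv2.imwrite("pics/c6.png",cv2.resize(b[170:320,340:520],None,fx=4,fy=4,interpolation=cv2.INTER_CUBIC))
E
```

```text
6.8 [0.59521141 0.27076123 0.16008795] [ 3.11234608 -0.01363602 -1.84895674] [-0.55843575 -0.09570803 -0.32829366] [ 0.7142734   0.38880284 -0.09183743 -0.01894927 -1.11763261 -0.98410274]
```

View pics/c6.png

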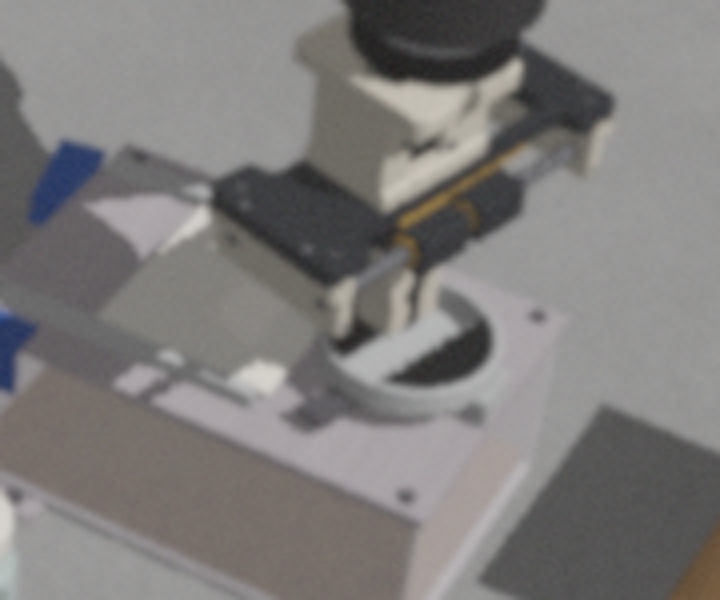

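Call:
{"method": "arm_command", "body": {"fingers": [1,1,1,1,1], "dp": [[-0.0005,-0.0045,-0.005],[0,0,-0.009],[0,0,-0.009],[0,0,-0.005],[0,0,0]], "roll": [-0.006,0,0,0,0]}}

```text
t: 7.35
eef_pos: [0.5951, 0.2662, 0.131]
ee_rot: [3.114, -0.012, -1.855]
force: [-0.2, -0.1, -0.1]
width: 0.0001
```

```bash
python3 - <<'E'
import numpy as np
c=np.array([.5746,.272])
for k in range(0,17):
    t=np.radians(-16.3)-k*.08
    p=c+.018*np.array([np.cos(t),np.sin(t)])+.0075*np.array([np.sin(t),-np.cos(t)])
    print(k,round(t-np.pi/2,3),p.round(4),(p-q).round(4) if k else'');q=p
E
```

```text
0 -1.855 [0.5898 0.2597] 
1 -1.935 [0.5887 0.2586] [-0.001  -0.0012]
2 -2.015 [0.5876 0.2575] [-0.0011 -0.0011]
3 -2.095 [0.5864 0.2565] [-0.0012 -0.001 ]
4 -2.175 [0.5851 0.2556] [-0.0013 -0.0009]
5 -2.255 [0.5838 0.2548] [-0.0013 -0.0008]
6 -2.335 [0.5824 0.2541] [-0.0014 -0.0007]
7 -2.415 [0.5809 0.2536] [-0.0015 -0.0006]
8 -2.495 [0.5795 0.2531] [-0.0015 -0.0004]
9 -2.575 [0.5779 0.2528] [-0.0015 -0.0003]
10 -2.655 [0.5764 0.2526] [-0.0015 -0.0002]
11 -2.735 [0.5748 0.2525] [-0.0016 -0.0001]
12 -2.815 [0.5733 0.2525] [-0.0016  0.    ]
13 -2.895 [0.5717 0.2527] [-0.0016  0.0002]
14 -2.975 [0.5702 0.253 ] [-0.0015  0.0003]
15 -3.055 [0.5687 0.2534] [-0.0015  0.0004]
16 -3.135 [0.5672 0.254 ] [-0.0015  0.0005]
```

Call:
{"method": "arm_command", "body": {"fingers": [1,1,1,1], "dp": [[-0.002,-0.001,-0.003],[-0.002,-0.003,0],[-0.001,-0.002,0],[0,0,0]], "roll": [0,0,0,0]}}

```text
t: 7.75
eef_pos: [0.591, 0.2625, 0.128]
ee_rot: [3.115, -0.007, -1.855]
force: [0.5, -0.4, -0.3]
width: 0.0005
```

Call:
{"method": "arm_command", "body": {"fingers": [1,1,1,1,1], "dp": [[-0.001,-0.003,0],[-0.001,-0.002,0],[-0.0015,-0.001,0],[-0.0015,-0.001,0],[-0.001,0,0]], "roll": [-0.06,-0.06,-0.07,-0.07,-0.06]}}

```text
t: 8.25
eef_pos: [0.5872, 0.2597, 0.1297]
ee_rot: [3.118, 0.004, -2.185]
force: [2.2, 1.1, -0.5]
width: 0.0004
```

Call:
{"method": "arm_command", "body": {"fingers": [1,1,1,1,1], "dp": [[-0.002,-0.003,-0.001],[-0.002,-0.003,0],[-0.002,-0.002,0],[-0.003,-0.002,0],[-0.003,-0.001,0]], "roll": [-0.03,-0.05,-0.06,-0.07,-0.07]}}

```text
t: 8.75
eef_pos: [0.5815, 0.257, 0.1317]
ee_rot: [3.119, 0.027, -2.475]
force: [6.2, 2.4, -4.5]
width: 0.0004
```

Call:
{"method": "arm_command", "body": {"fingers": [1,1], "dp": [[-0.002,-0.003,-0.003],[-0.002,-0.002,-0.002]], "roll": [0,0]}}

```text
t: 8.95
eef_pos: [0.5822, 0.2562, 0.1307]
ee_rot: [3.12, 0.041, -2.476]
force: [2.8, 5.4, 2.4]
width: 0.0005
```

```bash
python3 - <<'E'
from h import *
s=get_state();print(s['t'],s['eef_pos'],s['ee_rot'],s['force'],s['moment'])
b=grab_frame("scene")
cv2.imwrite("pics/c7.png",cv2.resize(b[190:315,370:500],None,fx=5,fy=4.8,interpolation=cv2.INTER_CUBIC))
cv2.imwrite("pics/w7.png",grab_frame("wrist"))
E
```

```text
8.95 [0.58218063 0.25618126 0.13074633] [ 3.11990925  0.04132199 -2.4762529 ] [2.82502118 5.39298806 2.43826478] [ 1.7614215  -0.93550532 -0.07538134]
```

View pics/c7.png

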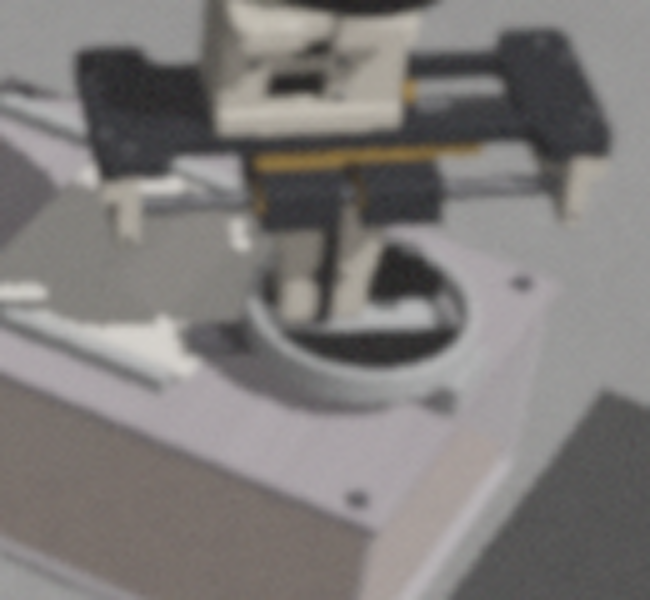

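View pics/w7.png

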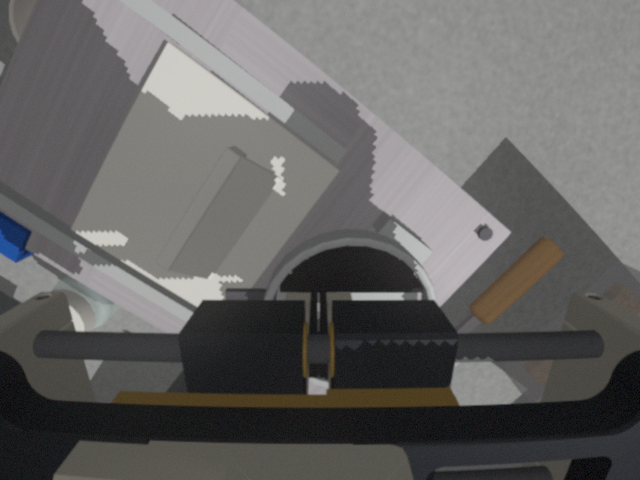

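Call:
{"method": "arm_command", "body": {"fingers": [1,1,1,1], "dp": [[-0.003,-0.003,-0.001],[-0.003,-0.002,-0.001],[-0.003,-0.002,-0.001],[-0.003,-0.001,-0.001]], "roll": [-0.05,-0.07,-0.07,-0.07]}}

```text
t: 9.45
eef_pos: [0.5779, 0.2554, 0.1313]
ee_rot: [3.116, 0.064, -2.743]
force: [5.5, 0.7, -1.8]
width: 0.0006
```

Call:
{"method": "arm_command", "body": {"fingers": [1,1,1,1], "dp": [[-0.004,-0.002,-0.002],[-0.004,-0.002,-0.002],[-0.004,-0.001,-0.001],[-0.004,0,-0.001]], "roll": [-0.05,-0.07,-0.07,-0.07]}}

```text
t: 9.85
eef_pos: [0.5728, 0.2565, 0.1319]
ee_rot: [3.109, 0.091, -3.012]
force: [12.2, -0.9, -7.7]
width: 0.0008
```

Call:
{"method": "arm_command", "body": {"fingers": [1,1,1], "dp": [[-0.004,-0.002,-0.003],[-0.004,-0.001,-0.002],[-0.004,0,-0.001]], "roll": [-0.05,-0.04,-0.02]}}

```text
t: 10.15
eef_pos: [0.5713, 0.2566, 0.1323]
ee_rot: [3.102, 0.112, -3.126]
force: [25.5, -8.4, -13.8]
width: 0.0004
```

```bash
python3 - <<'E'
from h import *
s=get_state();print(s['t'],s['eef_pos'],s['ee_rot'],s['force'],s['moment'])
b=grab_frame("scene")
cv2.imwrite("pics/c8.png",cv2.resize(b[190:315,370:500],None,fx=5,fy=4.8,interpolation=cv2.INTER_CUBIC))
cv2.imwrite("pics/w8.png",grab_frame("wrist"))
E
```

```text
10.15 [0.57128708 0.25656143 0.13225865] [ 3.1021729   0.11226305 -3.12554098] [ 25.54501927  -8.39244841 -13.80177444] [-3.46277777 -8.49019899 -0.56680757]
```

View pics/c8.png

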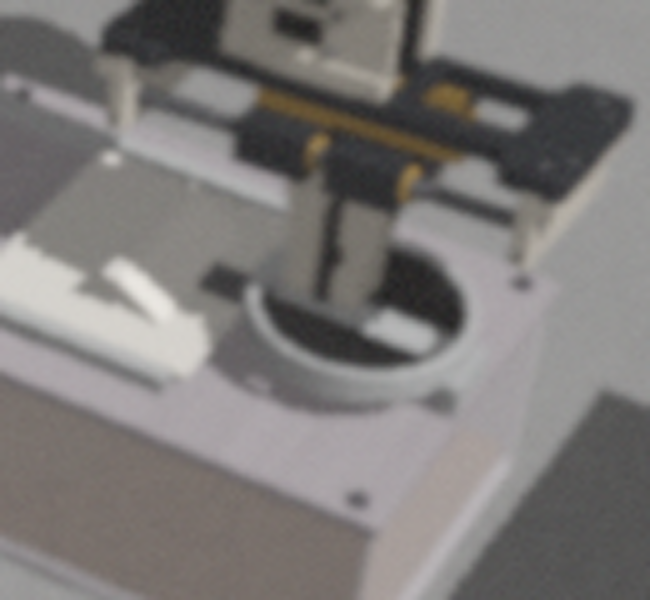

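View pics/w8.png

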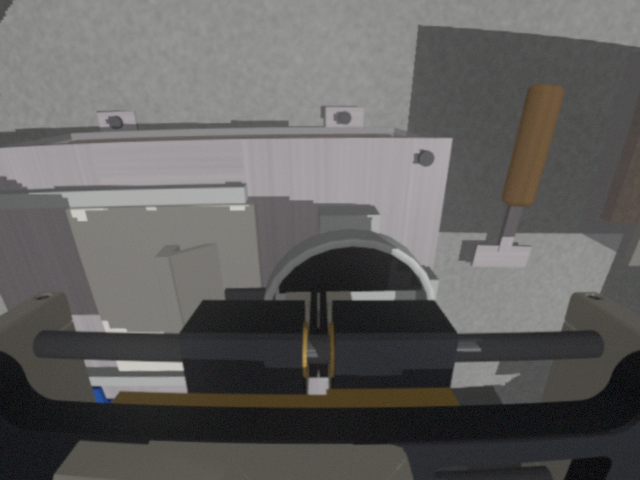

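Call:
{"method": "arm_command", "body": {"fingers": [1,1,1], "dp": [[0.002,0,0],[0.001,0,0],[0,0,0.002]], "roll": [0,0,0]}}

```text
t: 10.55
eef_pos: [0.5753, 0.2554, 0.1351]
ee_rot: [3.103, 0.114, -3.125]
force: [-0.3, 0.2, -0.5]
width: 0.0006
```

Call:
{"method": "arm_command", "body": {"fingers": [1,1,1,1,1,1], "dp": [[0,0,0.01],[0,0,0.02],[0,0,0.03],[0,0.03,0.03],[0,0.04,0.02],[0,0.04,0]], "roll": [0,0,0,0,0,0]}}

```text
t: 11.15
eef_pos: [0.5728, 0.3632, 0.2553]
ee_rot: [3.101, 0.113, -3.13]
force: [-0.1, 0.5, 0.6]
width: 0.0006
```

Call:
{"method": "arm_command", "body": {"fingers": [1,1,1,1,1], "dp": [[-0.04,0.04,0.01],[-0.04,0.04,0],[-0.04,0.04,0],[-0.02,0.02,0],[0,0,0]], "roll": [0,0,0,0,0]}}

```text
t: 11.65
eef_pos: [0.443, 0.495, 0.2681]
ee_rot: [3.097, 0.115, -3.128]
force: [0.3, 0.3, 0.9]
width: 0.0002
```

```bash
python3 - <<'E'
from h import *
s=get_state();print(s['t'],s['eef_pos'],s['ee_rot'],s['force'])
b=grab_frame("scene");t=grab_frame("top")
cv2.imwrite("pics/s9.png",b);cv2.imwrite("pics/t9.png",t)
cv2.imwrite("pics/s9c.png",cv2.resize(b[190:340,310:500],None,fx=4,fy=4,interpolation=cv2.INTER_CUBIC))
cv2.imwrite("pics/t9c.png",cv2.resize(t[205:325,150:310],None,fx=5,fy=5,interpolation=cv2.INTER_CUBIC))
E
```

```text
11.65 [0.44296891 0.49497995 0.26813564] [ 3.09733761  0.11522923 -3.12753279] [0.27606122 0.31225112 0.91579173]
```

View pics/s9c.png

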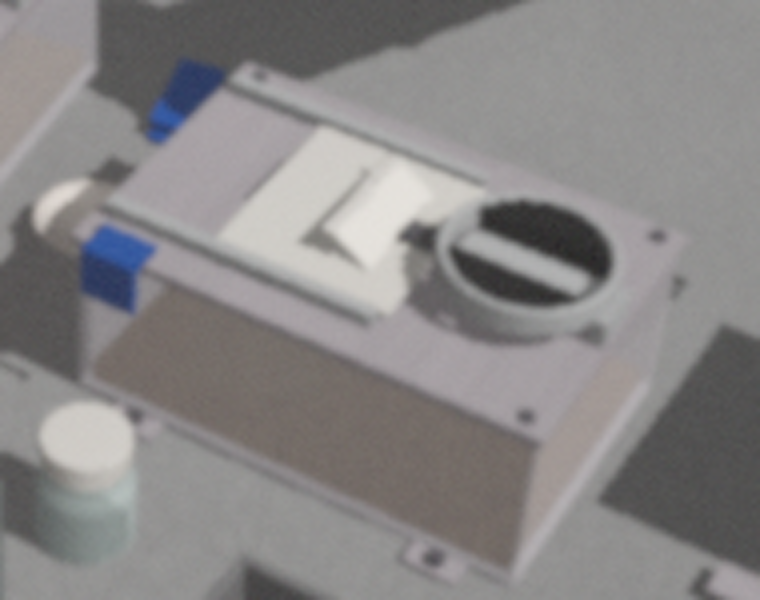

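View pics/t9.png

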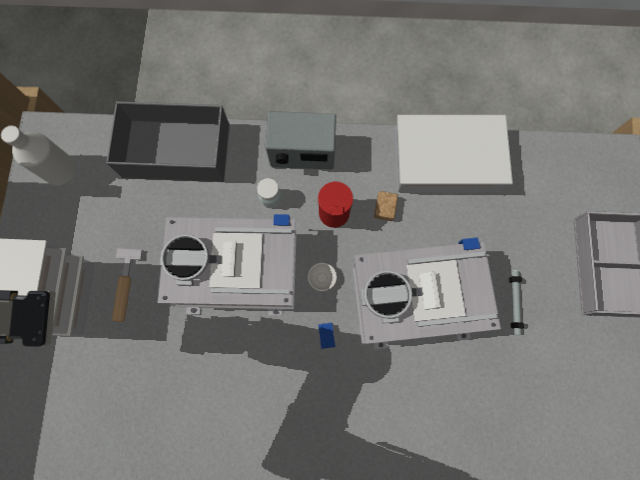

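View pics/t9c.png

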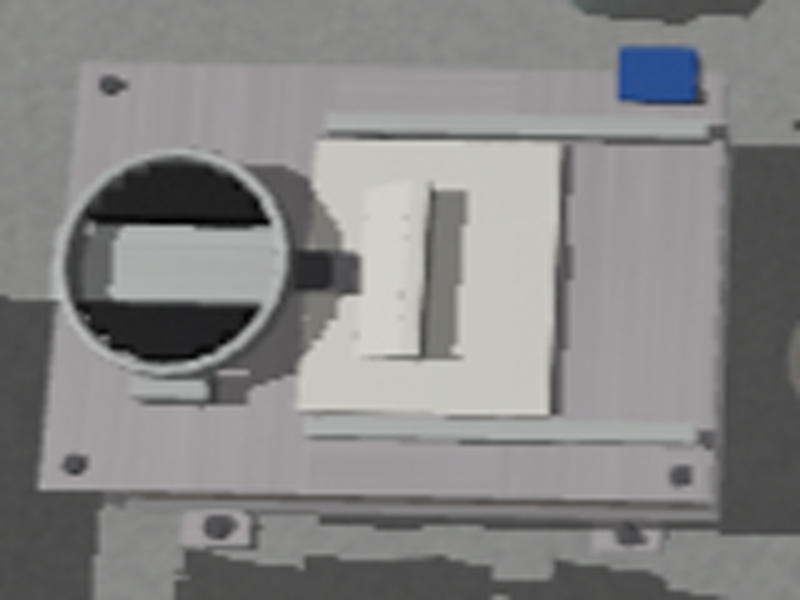

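Call:
{"method": "arm_command", "body": {"fingers": [1,1,1,1,1,1,1,1], "dp": [[0.016,-0.01,0],[0.016,-0.01,0],[0.016,-0.01,0],[0.016,-0.01,0],[0.016,-0.01,0],[0.016,-0.01,0],[0.016,-0.01,0],[0.01,-0.01,0]], "roll": [0.13,0.13,0.13,0.13,0.13,0.13,0.13,0.13]}}

```text
t: 12.55
eef_pos: [0.574, 0.4023, 0.2722]
ee_rot: [3.097, 0.118, -2.055]
force: [0.2, 1.1, 0.1]
width: 0.0001
```

Call:
{"method": "arm_command", "body": {"fingers": [1,1,1,1,1,1], "dp": [[0,0,0],[0,0,0],[0,0,0],[0,0,0],[0,0,0],[0,0,0]], "roll": [0.13,0.13,0.13,0.13,0,0]}}

```text
t: 13.15
eef_pos: [0.5808, 0.3911, 0.274]
ee_rot: [3.097, 0.118, -1.527]
force: [-1.3, -0.5, 0.8]
width: 0.0001
```

```bash
python3 - <<'E'
from h import *
import json
s=get_state();print(s['t'],s['eef_pos'],s['ee_rot'],s['force'])
w=grab_frame("wrist");cv2.imwrite("pics/w10.png",w)
json.dump({k:list(s[k]) for k in('eef_pos','ee_rot')},open("s10.json","w"))
c=proj("wrist",[[.5746,.272,.139]],s)[0];print(c)
x=int(c[0])-100;y=max(0,int(c[1])-75);print(x,y)
cv2.imwrite("pics/w10c.png",cv2.resize(w[y:y+150,x:x+200],None,fx=4,fy=4,interpolation=cv2.INTER_CUBIC))
E
```

```text
13.15 [0.58080501 0.39106123 0.27398074] [ 3.09653097  0.11816617 -1.52715194] [-1.34785314 -0.48699177  0.76583625]
[323.19859403  71.86753887]
223 0
```

View pics/w10c.png

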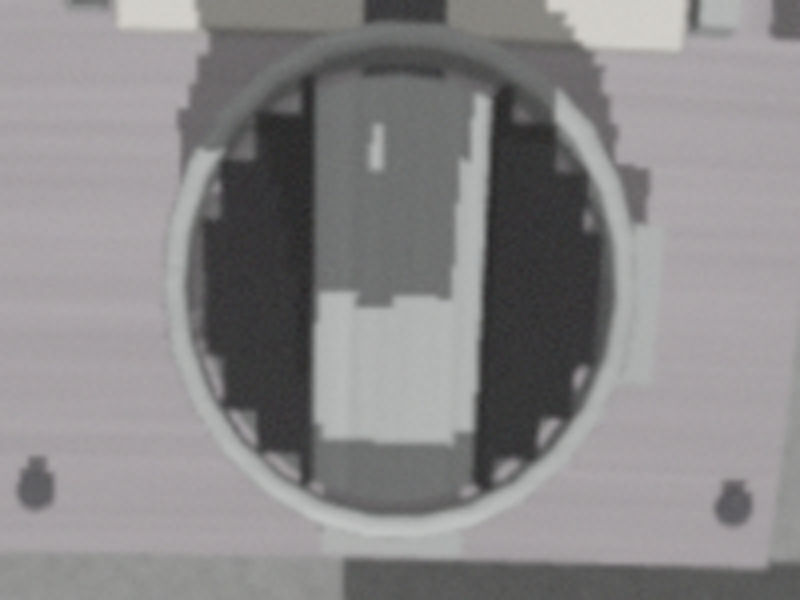

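```bash
python3 - <<'E'
from h import *
import json
s={k:np.array(v) for k,v in json.load(open("s10.json")).items()}
g=lambda a:np.array(a)/4+[223,0]-0.375
for n,l,z in (("R",[(493,95),(477,470)],.139),("Lfloor",[(316,95),(314,480)],.123),("Ltop",[(303,95),(303,480)],.139),("screws",[(35,487),(733,503)],.11),("hatch front",[(205,30),(685,48)],.116)):
    P=ray("wrist",g(l),z,s);d=P[1]-P[0];print(n,np.degrees(np.arctan2(d[1],d[0])),P.round(4).tolist())
E
```

```text
R 91.69446068244625 [[0.5596, 0.2379, 0.139], [0.5576, 0.3046, 0.139]]
Lfloor 91.51698316550969 [[0.5924, 0.237, 0.123], [0.5905, 0.3091, 0.123]]
Ltop 91.66308294940899 [[0.5947, 0.24, 0.139], [0.5927, 0.3082, 0.139]]
screws -178.60146249850496 [[0.6523, 0.3138, 0.11], [0.4952, 0.31, 0.11]]
hatch front -178.28082373617528 [[0.6146, 0.2255, 0.116], [0.5192, 0.2226, 0.116]]
```

Call:
{"method": "arm_command", "body": {"fingers": [1,1,1,1], "dp": [[0,0,0.02],[0,0,0.02],[0,0,0],[0,0,0]], "roll": [0,0,0,0]}}

```text
t: 13.6
eef_pos: [0.5801, 0.3895, 0.3149]
ee_rot: [3.095, 0.117, -1.539]
force: [-0.4, 0.6, -0.6]
width: 0.0005
```

```bash
python3 - <<'E'
from h import *
s=get_state();print(s['t'],s['eef_pos'],s['force'])
a=cv2.imread("pics/top0.png").astype(int);b=cv2.imread("pics/t9.png").astype(int)
for n,(x0,y0,x1,y1) in dict(neighbour=(350,240,500,345),canister=(315,180,356,230),clip=(315,320,340,350),dish=(305,260,340,295),jar=(255,178,280,208),hide=(372,190,400,222),scraper=(110,246,145,322),tube=(508,268,526,336)).items():
    print(n,np.abs(a-b)[y0:y1,x0:x1].mean().round(2))
print(job_done())
E
```

```text
13.6 [0.58010791 0.38951478 0.31489695] [-0.39775549  0.56577556 -0.58038919]
neighbour 4.55
canister 2.95
clip 23.47
dish 3.35
jar 4.15
hide 3.48
scraper 3.13
tube 3.39
the job is handed in; nothing more can be done
None
```

The left box is done: its hatch is shut and its cam fastener is locked with the tongue over the hatch. I handed the job in at about 13.6 s.

- **Hatch:** I pushed the ridge with closed fingertips until it hit its stop at about 23 N. Its front edge then measured within about 2 mm of where a shut hatch should be.
- **Cam:** It was already about 17° turned when I started. I swept it clockwise to its stop at about 25 N. A final wrist picture put the slot at 91.6°, against 91.4–91.7° for the box's own axis, so it is fully locked.
- **Surroundings:** Before and after top pictures show the neighbour and the bystanders where they were. One automatic check disagreed: the picture around the loose clip changed noticeably. By eye the clip had not moved and only the arm's shadow now falls there.
- **Finish:** The gripper ended about 17 cm above the box, with force readings near zero.

Two things did not go smoothly. The fingertips touched the hatch plate at about 11 N on the first descent, and I lifted them before pushing. The tool also tilted about 6.5° while turning the cam, and stayed tilted afterwards.

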